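Brake the running wheel and lock it with the pin

ROBOT

A 6-joint arm with a two-finger parallel gripper is mounted at the origin on the work surface. World frame = base frame: x ahead of the robot, y to its left, z up, the work surface at z = 0. Lengths are in mm, angles in degrees, forces in N, time in s.
With the tool pointing down it reaches from about 325 to 925 mm from the base axis. Payload 3.1 kg.
Tool frame: the origin (TCP) lies at the very end of the fingers, on their centre line; the grasp point (between the pads) lies grasp_offset behind it (grasp_offset is the distance from the TCP to the grasp point, in mm); z points along the fingers, x is the direction in which the jaws open and shut, and the axes are right-handed (so a half turn about z gives the same grasp; the last joint's range is limited). The gripper opens to 85 mm and grips with 20 to 120 N. Pads are 22 mm wide; open, the fingers measure 114 mm over their backs; the gripper's body (76 mm by 85 mm) begins 54 mm behind the grasp point. The pads swing forward as they close: fully open they stand 13 mm farther back than shut.
Start: joints at [-77.074, 12.427, 92.441, -0, 75.132, -6.429], TCP at [207.154, -589.683, 231.3] pointing down, gripper open.
Joint ranges: [-157.48, 157.48], [-44.54, 120.13], [17.64, 146.25], [-64.5, 244.5], [7.68, 150.69], [-147.95, 147.95]. Speed limits (degrees/s): [159.86, 159.86, 180, 180, 180, 180].

INTERFACE

Orientations are given as [roll, pitch, yaw] about the fixed x, y, z axes, in that order (R = Rz(yaw) Ry(pitch) Rx(roll)).
In Python, from station import * gives the robot as it stands. Calls block until the motion is done:
- goto(position, orientation): joint-space move of the TCP to a pose.
- move_l(position, attitude=None, speed=150): straight line of the TCP; attitude=None keeps the orientation; speed is the mean speed in mm/s.
- move_j(angles): joint-space move.
- grip(opening, squeeze=None): finger opening in mm; squeeze is the grip in N (None keeps the last); returns when the fingers have stopped.
- wait(seconds).
- solve_ik(position, orientation): joint angles nearest the present ones, or None.
- get_obs(): the state.
- get_image(name): name is "scene" or "top" or "wrist"; returns the picture (420x560x3 uint8, red, green, blue); there is no depth.
- get_calibration(name): a dict with "fx", "fy", "cx", "cy" (pixels), "D" ([k1, k2, p1, p2, k3] as OpenCV has them; the pictures are not rectified), "R" (3x3) and "t" (3): a world point X has camera coordinates R X + t; the wrist camera has in their place "mount" (4x4, takes a point from camera to tool coordinates, whose origin is the TCP and whose axes are the tool frame's). Camera axes: x right, y down, z forward; pixel columns grow to the right and rows downward; lengths in mm; the calibration is good to about 2 mm. A picture is of the moment at which its call begins: read the wrist's pose just before it. get_calibration takes no time and is no camera call.
A pose or a line that the arm cannot do raises Unreachable and nothing moves.
- sign_off(): hands the job in, once; it reports no verdict.
Trained networks look in the newest picture that a camera, given by its name, has taken for a name from the list of things; names that differ only in an ending like _2 or _b are one class to them, and where a whole thing is asked for, a point or a joint stands for the part that bears it (a point fixed in the world has none). Each returns a list of dicts, best first, with "score" (0 to 1); they miss things now and then, are a little off and sometimes report something else, mostly with a low value. They report only what shows in the picture. A call takes as long as a camera call. They do not tell look-alikes from the thing itself.
- spot_in(name, camera): "extent" ([centre column, centre row, width, height] in pixels, round what is visible of it).
- regions_of(name, camera): "region" (420x560 bool, what is visible of it) and "extent" ([centre column, centre row, width, height] in pixels, round what is visible of it).
The state is a dict: "t": time; "joint_pos": joint angles; "qvel": joint speeds; "effort": joint torques, N m; "tcp_pos": TCP position; "ee_rot": TCP orientation; "wrist_force": force on the tool from outside, world axes, zero at the start; "moment": the same for the moment, N m; "grip_width": finger opening in mm.
Only numpy, scipy, OpenCV 4.12 (cv2) and the standard library are available. Lean on these libraries where they do the work, as an engineer would, in place of code of your own. Each camera call takes 0.05 s, during which the arm holds its last target.

TASK

The toothed wheel on the check stand is running round. Take the orange-headed locking pin from the wooden rack, put its nose through the slot in the red bracket and press it gently on the wheel's face to brake the wheel until it only creeps, and when the wheel's hole comes under the slot let the pin go down through it, fully home with its flange on the bracket, so that the wheel is locked; then let go. Never press hard on the wheel or let it run hard against the pin (stay under about 40 N), and leave the other pins and things where they are.

Things in the scene. Friction and masses are not known exactly. Their poses are not given: they have to be found in the camera images.
- wheel: Flat steel toothed wheel, 185 mm over the teeth, 14 mm thick, level, turning about its upright axis on the stand. Origin: on the axis, in its underside, 60 mm above the table (upper face 74 mm above the table). x axis: towards the hole; z up. Turns counter-clockwise seen from above, about 2.5 rad/s when nothing touches it. No play up or down.
- stand: Check stand: grey round foot 224 mm across, spindle, red bracket. Origin on the wheel's axis at the table. Fixed. Its weak drive yields: drag slows the wheel in proportion, and a pin nose pressed on its face with some 3.5 to 6 N stalls it (friction differs from run to run). Let free, the wheel is at full speed again in about a second. At the hole the drive pushes sideways with about 3 N.
- hole (a point): Centre of the wheel's only hole, at the wheel's upper face, 61 mm from the axis: a through hole 18 mm across, ringed in yellow paint, with yellow stripes towards the axis and the rim. Moves round with the wheel.
- slot (a point): Centre, in the upper face, of the slot in the red bracket that reaches over the wheel from its rim: 106 mm above the table, 60 mm from the axis. x axis: from here towards the wheel's axis; z up. Slot 15 mm long along x, 14 mm wide along y, right through the 24 mm plate, whose underside is 8 mm above the wheel's face. Does not move.
- pin_grip (a point): Locking pin, upright: centre of its round orange head (22 mm across, 36 mm tall, to be gripped). Steel flange 28 mm across, 6 mm thick, its underside 24 mm below this point; under it a round nose 12 mm across, 46 mm long, 1.2 mm chamfer. 120 g. z up. Its flange rests on the rack. With the tip on the wheel's face this point is 144 mm above the table, fully home 130 mm.
- pin_tip (a point): Centre of the flat end of the locking pin's nose, 70 mm below the middle of the head.
- rack: Wooden pin rack, 190 x 60 x 60 mm, its row of three holes (60 mm apart) along its x axis. Origin: centre of its underside. The locking pin may stand in any of the holes. Fixed.
- spare_a_grip (a point): Spare pin, grey head, centre of the head; same shape but an 18 mm nose, too thick for the slot. Leave it in the rack.
- spare_b_grip (a point): Another spare pin, grey head, just like the first. Leave it in the rack.
- cart_red: Red sealant cartridge, standing, 48 mm across, 245 mm tall; origin at its foot. Leave alone.
- cup: White plastic cup, 70 mm across, 80 mm tall; origin at its foot. Leave alone.
- tape: Roll of brown tape lying flat, 100 mm across, 48 mm tall; origin at its underside. Leave alone.
- wrench: Steel wrench 180 mm long lying on the table; origin under its middle. Leave alone.
Not all that is in view belongs to the job. Leave any blue look-alike of the part that bears pin_grip alone.

How it is judged (in metres and radians):
On the way, in this order (a step that is already met when the one before it is completed fails the run):
1. the pin is lifted out of the rack (height (world z) of pin_tip above 0.062 m), for 0.05 s.
2. with its nose in the slot and pressed on the wheel's face, the pin brakes the wheel below 1.5 rad/s (horizontal distance between pin_tip and slot below 0.012 m and height (world z) of pin_tip between 0.068 and 0.082 m and contact force between wheel and anything else above 0.5 N and angular speed of wheel below 1.5 rad/s), for 0.1 s.
At the end, for the whole second after the job is handed in: The pin stands upright (within 10 degrees) through the slot and the wheel's hole (its tip within 7 mm of both centres, seen from above), its tip at least 42 mm below the bracket's upper face (fully home is 46 mm), and the wheel stands still (below 0.1 rad/s) (horizontal distance between pin_tip and slot below 0.007 m and horizontal distance between pin_tip and hole below 0.007 m and z of pin_tip in the frame of slot below -0.042 m and angle between pin_tip's own z axis and vertical below 0.17 rad and angular speed of wheel below 0.1 rad/s); the robot touches nothing.
It fails at once if the wheel is pressed or jarred with more than 45 N (contact force between wheel and anything else above 45 N).
It fails at once if a spare pin or another bystander is moved more than 30 mm (distance of any of spare_a_grip, spare_b_grip, cart_red, cup, tape, wrench from where it was at the start of the episode above 0.03 m).
It also fails if it takes over 72 s, if anything falls off the work surface, if the arm or the gripper's body presses on something with over 40 N, if the wrist force passes 120 N, or if a joint passes its speed limit or range.

## Working session

There is one attempt and no reset: what is moved stays moved. The work goes in short steps, each a Python script; the robot and the scene stay as the last script left them, time stands still between calls to the robot, and variables do not carry over. Pictures are saved under pics/ and viewed, and the job is handed in when it is done.

```bash
mkdir -p pics; ls
python3 - <<'E'
from station import *
import cv2
o=get_obs(); print(o)
for n in ("scene","top","wrist"):
    im=get_image(n); cv2.imwrite(f"pics/{n}0.png",cv2.cvtColor(im,cv2.COLOR_RGB2BGR))
    print(n,get_calibration(n))
for n in ("scene","top"):
    for k in ("pin_grip","spare_a_grip","rack","stand","wheel","hole","slot"):
        try: print(n,k,[(round(d["score"],2),[round(float(x),1) for x in d["extent"]]) for d in spot_in(k,n)][:4])
        except Exception as e: print(n,k,e)
E
```

```text
pics
{'t': 0.0, 'joint_pos': array([-7.70732570e+01,  1.24754175e+01,  9.25268721e+01, -5.33477977e-04,
        7.51335963e+01, -6.42824030e+00]), 'qvel': array([ 1.07353051e-04,  1.16498359e-01, -2.56680230e-02,  6.36683243e-02,
        1.21601196e-01,  3.15992307e-02]), 'effort': array([ 2.36935639e-04, -3.96840692e+01, -3.03857768e+01, -1.28879728e-04,
        9.75224917e-03, -1.33518881e-06]), 'tcp_pos': array([ 206.97782183, -588.87848165,  229.99743866]), 'ee_rot': array([-1.79985298e+02,  1.35089171e-01, -7.06448618e+01]), 'wrist_force': array([ 0.59031029,  0.26211605, -0.33001362]), 'moment': array([ 0.01457194, -0.05644984, -0.01741329]), 'grip_width': 85.4855166721117}
scene {'fx': 402.3481485703486, 'fy': 402.3481485703486, 'cx': 281.53717180743655, 'cy': 214.92519236152242, 'D': array([0.02918555, 0.        , 0.        , 0.        , 0.        ]), 'R': array([[ 0.66692217,  0.74512226,  0.00276332],
       [ 0.50751136, -0.45152681, -0.73386359],
       [-0.54557039,  0.49083231, -0.67929125]]), 't': array([-447.62659937, -181.98039661, 1340.81880497])}
top {'fx': 381.760
[... 1144 characters left out ...]
 [165.4, 304.4, 72.6, 83.1]), (0.32, [282.0, 228.6, 79.2, 90.5])]
scene stand [(0.89, [280.6, 226.9, 87.3, 92.5])]
scene wheel [(0.75, [281.6, 225.0, 78.0, 54.0])]
scene hole [(0.75, [280.8, 224.8, 76.8, 50.7])]
scene slot [(0.92, [280.6, 229.2, 79.8, 93.3])]
top pin_grip [(0.6, [391.5, 248.2, 10.3, 8.6])]
top spare_a_grip [(0.59, [275.4, 228.8, 76.1, 74.2]), (0.41, [391.1, 207.2, 12.1, 10.4])]
top rack [(0.91, [387.8, 228.9, 29.8, 67.5])]
top stand [(0.56, [275.1, 228.2, 78.3, 82.9])]
top wheel [(0.89, [273.4, 221.2, 60.1, 62.3]), (0.75, [187.6, 177.6, 36.1, 34.9])]
top hole [(0.86, [276.5, 222.7, 64.2, 66.6]), (0.45, [393.4, 249.0, 13.1, 9.8])]
top slot [(0.97, [272.2, 230.1, 78.5, 75.3])]
```

View pics/scene0.png

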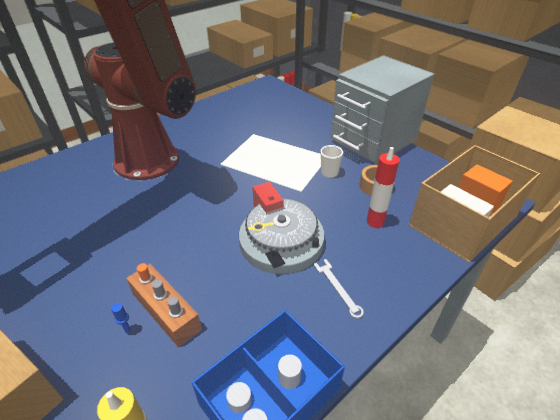

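View pics/top0.png

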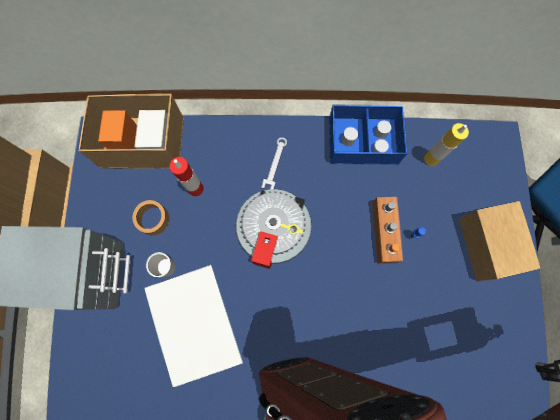

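View pics/wrist0.png

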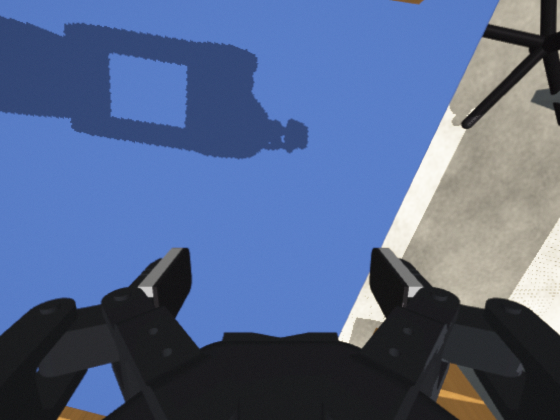

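The scene and top views show the orange pin in the near hole of the rack, at scene (144,272) and top (393,248). The blue look-alike stands beside the rack at top (421,232). The stand is at top (273,224) with its red bracket at (264,250). Next I triangulate roughly and then use the wrist camera.

```bash
cat > h.py <<'E'
from station import *
import numpy as np, cv2
from scipy.optimize import least_squares
from scipy.spatial.transform import Rotation as Ro
def save(im,name,box=None,sc=1):
    if box: im=im[box[1]:box[3],box[0]:box[2]]
    im=cv2.resize(im,None,fx=sc,fy=sc,interpolation=cv2.INTER_CUBIC)
    cv2.imwrite(f"pics/{name}.png",cv2.cvtColor(im,cv2.COLOR_RGB2BGR))
def cam(name,obs=None):
    c=get_calibration(name); K=np.array([[c["fx"],0,c["cx"]],[0,c["fy"],c["cy"]],[0,0,1.]])
    if name=="wrist":
        T=np.eye(4); T[:3,:3]=Ro.from_euler("xyz",obs["ee_rot"],degrees=True).as_matrix(); T[:3,3]=obs["tcp_pos"]
        W=np.linalg.inv(T@c["mount"]); R,t=W[:3,:3],W[:3,3]
    else: R,t=np.array(c["R"]),np.array(c["t"])
    return K,np.array(c["D"]),R,t
def proj(C,X):
    K,D,R,t=C
    return cv2.projectPoints(np.atleast_2d(np.float64(X)),cv2.Rodrigues(R)[0],t,K,D)[0].reshape(-1,2)
def onz(C,uv,z):
    K,D,R,t=C
    n=cv2.undistortPoints(np.float64(uv).reshape(-1,1,2),K,D).reshape(-1,2)
    d=np.c_[n,np.ones(len(n))]@R; o=-R.T@t
    return o+d*((z-o[2])/d[:,2])[:,None]
E
python3 - <<'E'
from h import *
for n,b in (("scene",(110,170,350,350)),("top",(220,180,440,275))):
    im=cv2.cvtColor(cv2.imread(f"pics/{n}0.png"),cv2.COLOR_BGR2RGB)
    save(im,n+"0z",b,3.3)
C=cam("top")
print("pin",onz(C,[[393,248]],102)); print("spares",onz(C,[[391,228],[389,207]],102)); 
print("rack corners",onz(C,[[377,198],[396,197],[403,261],[377,263]],60))
print("slot",onz(C,[[264,249]],106),"axis",onz(C,[[273,222]],78))
C=cam("scene")
print("pin",onz(C,[[143.7,271]],102), "slot",onz(C,[[267,196]],106),"axis",onz(C,[[282,219]],78))
E
```

```text
pin [[ 495.96807104 -246.00833861  102.        ]]
spares [[ 552.22113526 -243.49562726  102.        ]
 [ 612.69508312 -241.28514522  102.        ]]
rack corners [[ 650.42233028 -219.19222034   60.        ]
 [ 654.10667766 -276.63989248   60.        ]
 [ 464.45121435 -285.71201401   60.        ]
 [ 458.76101404 -209.92607302   60.        ]]
slot [[490.67709376 109.77857012 106.        ]] axis [[571.87186592  86.79843858  78.        ]]
pin [[ 514.59768664 -256.33829734  102.        ]] slot [[503.44683991  99.17763515 106.        ]] axis [[571.91223589  90.13755623  78.        ]]
```

View pics/top0z.png

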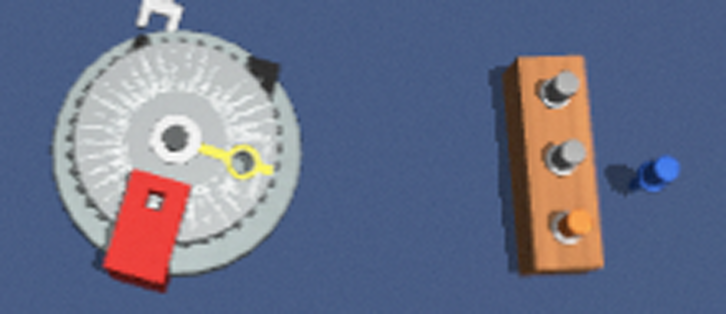

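View pics/scene0z.png

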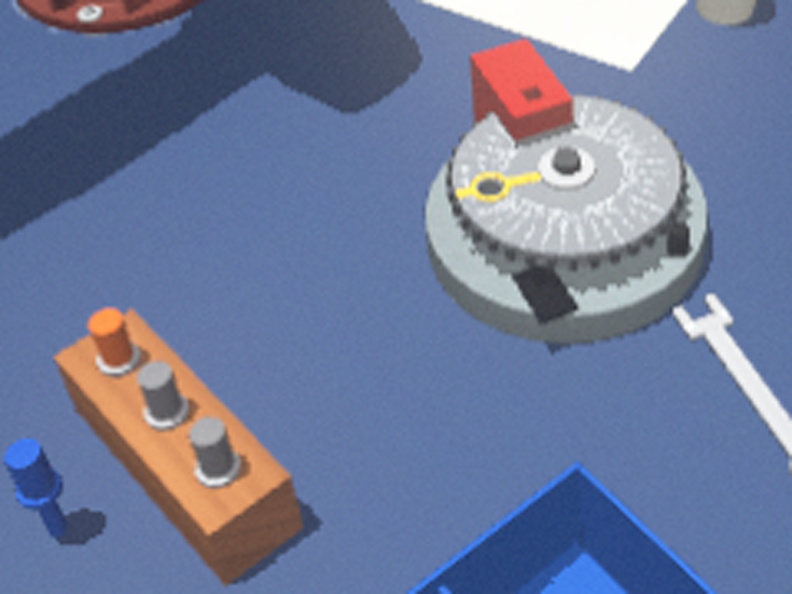

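Run:
```python
from h import *
Ct,Cs=cam("top"),cam("scene")
print("pin top",onz(Ct,[[395.7,247.3]],102),onz(Cs,[[141.8,266.4]],102))
print("slot",onz(Ct,[[267,240.6]],106),onz(Cs,[[270.9,198.5]],106))
try:print(grasp_offset)
except Exception as e: print(e)
print([k for k in get_obs()])
goto([490,100,250],[180,0,-90]); o=get_obs(); im=get_image("wrist"); save(im,"w1"); np.savez("w1",**o,im=im)
print(o["t"],o["tcp_pos"],o["ee_rot"],o["joint_pos"])
goto([450,100,230],[180,0,-20]); o=get_obs(); im=get_image("wrist"); save(im,"w2"); np.savez("w2",**o,im=im)
print(o["t"],o["tcp_pos"],o["ee_rot"],o["joint_pos"])
goto([500,-250,230],[180,0,-88]); o=get_obs(); im=get_image("wrist"); save(im,"w3"); np.savez("w3",**o,im=im)
print(o["t"],o["tcp_pos"],o["ee_rot"],o["joint_pos"])
```

```text
pin top [[ 497.9321623  -253.72859876  102.        ]] [[ 500.24817849 -253.28330291  102.        ]]
slot [[513.88485244 101.97049534 106.        ]] [[517.72349832 100.22071318 106.        ]]
18.700000000000003
['t', 'joint_pos', 'qvel', 'effort', 'tcp_pos', 'ee_rot', 'wrist_force', 'moment', 'grip_width']
3.4833 [490.24303053  99.39100797 250.01620131] [-1.79993477e+02 -1.24634890e-02 -9.00573781e+01] [ 3.42426383e+00 -3.96769727e+00  1.07836943e+02 -1.32224584e-02
  7.61250004e+01  9.34848113e+01]
4.65 [450.24495691  99.820589   230.13879134] [-1.79992906e+02 -1.82013617e-02 -2.00728649e+01] [ 3.77062138e+00 -8.18474903e+00  1.13841655e+02 -9.02712935e-04
  7.43235786e+01  2.38437289e+01]
6.025 [ 500.15953474 -248.91146617  229.92034996] [ 1.79999288e+02  4.84815353e-02 -8.79172916e+01] [-3.36771596e+01  4.46380206e+00  1.01575569e+02  4.04964788e-02
  7.39895418e+01  5.42289524e+01]
```

View pics/w1.png

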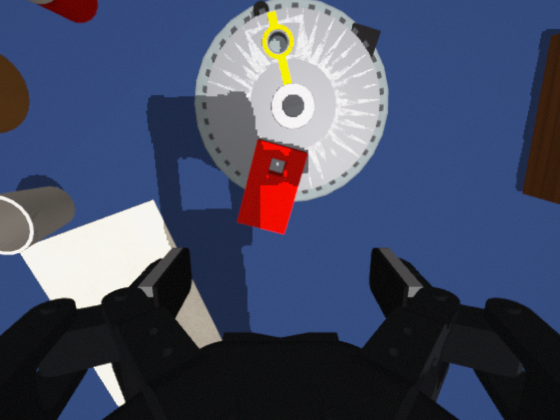

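View pics/w2.png

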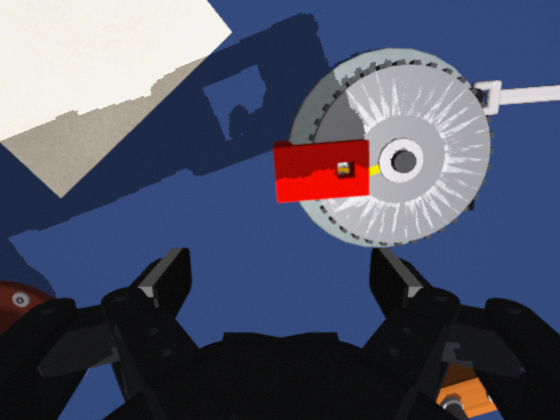

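View pics/w3.png

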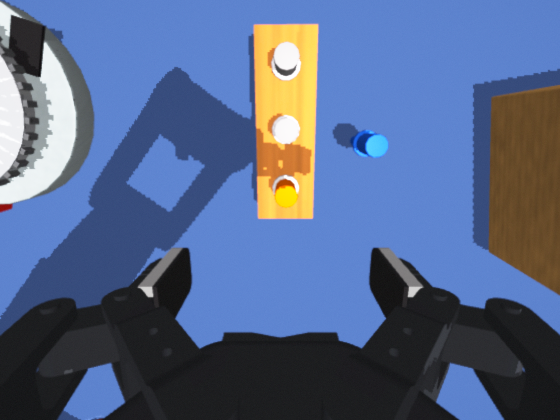

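w1 shows the slot at about (277,166) and the wheel axis at (293,105). w2 shows the slot at about (345,169). w3 shows the orange head at (286,194), the spares above it in the picture, and the blue pin at (371,144). I zoom in on these.

Run:
```python
from h import *
tiles=[]
for n,(u,v) in (("w1",(277,166)),("w2",(345,169)),("w3",(286,190))):
    im=np.load(n+".npz")["im"]; t=im[v-25:v+25,u-25:u+25]; tiles.append(cv2.resize(t,(260,260),interpolation=cv2.INTER_NEAREST))
save(np.hstack(tiles),"z1")
```

```text
(no output)
```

View pics/z1.png

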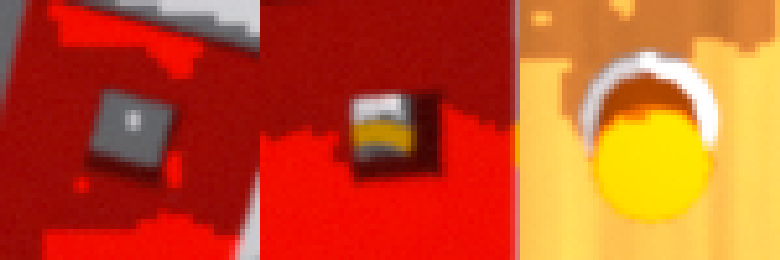

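Run:
```python
from h import *
def L(n): 
    d=np.load(n+".npz"); return cam("wrist",d)
for n,uv in (("w1",(276.7,166.8)),("w2",(345.7,169.8))):
    print("slot",n,onz(L(n),[uv],106))
for n,uv in (("w1",(293-.5,105-.5)),("w2",(403.5,160.5))):
    print("axis(78?)",n,onz(L(n),[uv],78))
print("pin",onz(L("w3"),[(286.1,196.2)],102))
# px per mm
print(proj(L("w1"),[[514,102,106],[524,102,106]]))
# mutual ray intersection for slot
f=lambda X:np.r_[proj(L("w1"),X)[0]-(276.7,166.8),proj(L("w2"),X)[0]-(345.7,169.8)]
s=least_squares(f,[515,101,106.]);print(s.x,s.fun)
```

```text
slot w1 [[515.43204551 102.03309098 106.        ]]
slot w2 [[514.96962138 103.04137558 106.        ]]
axis(78?) w1 [[574.12853467  86.18864548  78.        ]]
axis(78?) w2 [[575.45211554  86.14051044  78.        ]]
pin [[ 500.25656658 -254.97805458  102.        ]]
[[276.74058743 168.27792897]
 [276.69609055 157.87535194]]
[515.23903886 102.28082233 103.42018529] [-0.22729501 -0.17559916 -0.08146491  0.25221262]
```

Run:
```python
from h import *
grip(50,60)
goto([500.3,-255,130],[180,0,-88])
o=get_obs(); im=get_image("wrist"); save(im,"w4"); print(o["tcp_pos"],o["t"])
move_l([500.3,-255,71],speed=80); o=get_obs(); print(o["tcp_pos"],o["wrist_force"])
grip(15,60); o=get_obs(); print(o["tcp_pos"],o["grip_width"],o["wrist_force"],o["t"])
im=get_image("wrist"); save(im,"w5")
```

```text
[ 500.08838821 -254.88004093  129.74750589] 7.0
[ 500.6208435  -255.21691343   71.204079  ] [-0.2076166  -0.57991514 -0.9073617 ]
[ 501.02720193 -255.46913265   71.95735014] 20.65514678838033 [0.17064428 0.06880752 2.83961014] 8.3
```

View pics/w5.png

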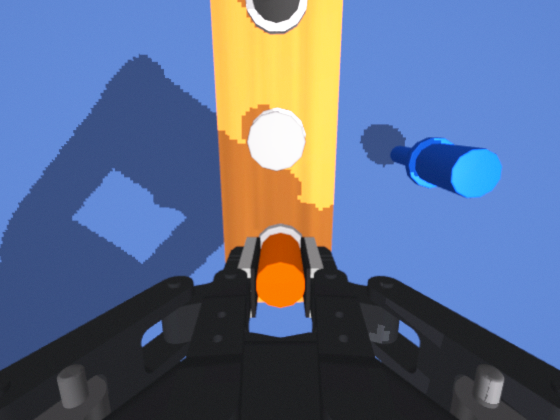

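Run:
```python
from h import *
move_l([500.3,-255,201],speed=120); o=get_obs(); print(o["tcp_pos"],o["grip_width"],o["wrist_force"],o["t"])
goto([515.2,102.5,200],[180,0,-90]); 
move_l([515.2,102.5,176],speed=80); wait(0.3); o=get_obs(); print(o["tcp_pos"],o["ee_rot"],o["grip_width"],o["wrist_force"],o["t"])
im=get_image("wrist"); save(im,"w6"); np.savez("w6",**o,im=im)
im=get_image("top"); save(im,"t6",(220,180,440,345),3.5); im=get_image("scene"); save(im,"s6",(200,120,400,270),4)
```

```text
[ 499.56698932 -254.5269334   199.72593109] 20.57185899609238 [-0.26194747  0.34174254 -1.36751794] 9.5833
[515.56275724 102.57871516 176.49280948] [-1.79945175e+02  4.83449959e-03 -8.99952668e+01] 20.476013950215197 [ 0.00364605 -0.51047821 -1.71554736] 11.675
```

View pics/w6.png

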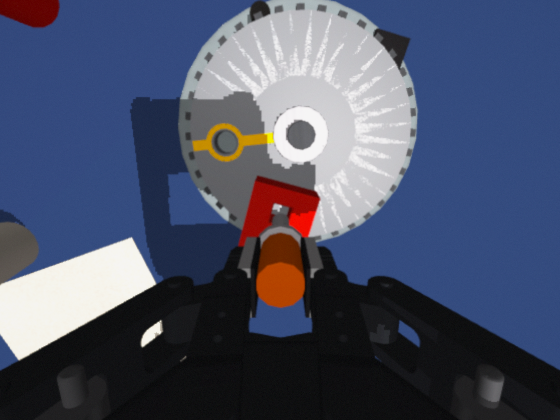

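View pics/t6.png

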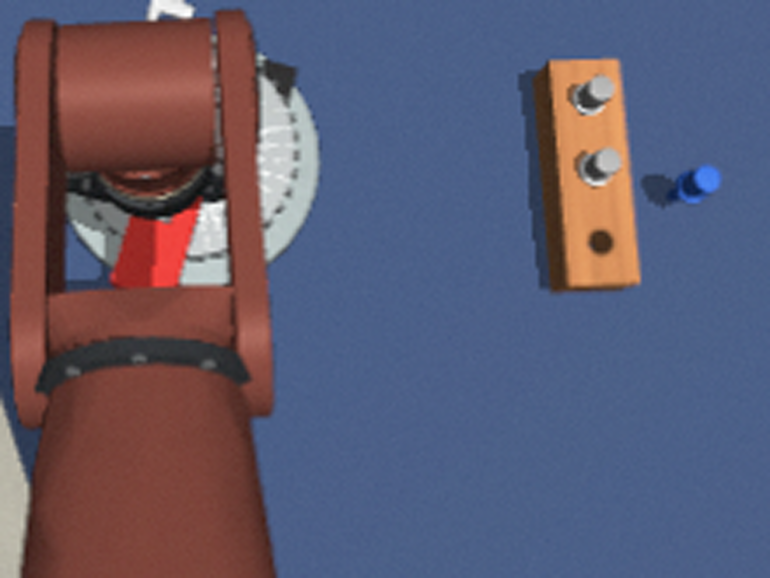

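View pics/s6.png

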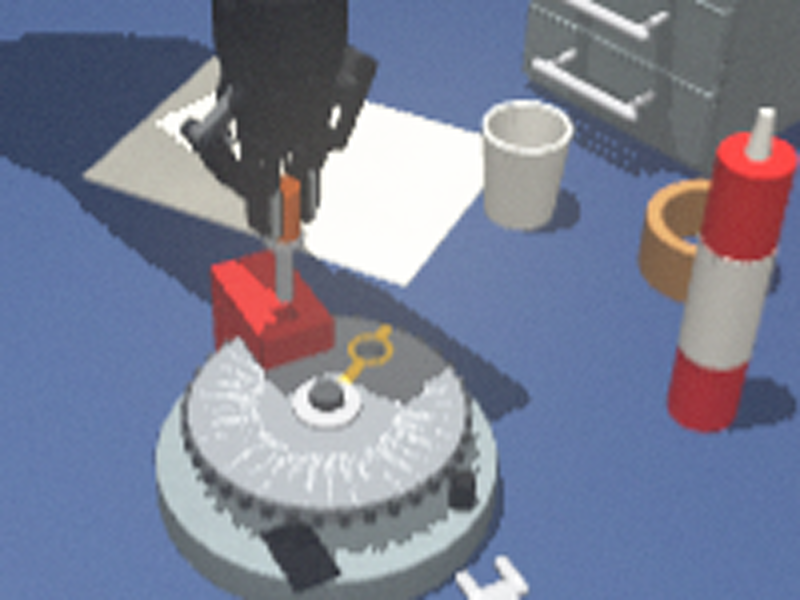

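The pin is held upright with its tip just over the slot. In w6 the tip is near (281,212), and the hole is at (225,142). I zoom in for the tip-to-slot offset.

Run:
```python
from h import *
d=np.load("w6.npz"); C=cam("wrist",d); im=d["im"]
save(im,"z6",(240,170,330,310),5)
x,y,z=d["tcp_pos"]
print("head top",proj(C,[[x,y,z+13+18]]),"slot c",proj(C,[[515.2,102.5,106]]))
print("tip c",proj(C,[[x,y,z-57]]), "flange edge",proj(C,[[x+14,y,z-5],[x,y+14,z-5],[x,y-14,z-5]]))
print("tip sides",proj(C,[[x,y+6,z-57],[x,y-6,z-57],[x+6,y,z-57]]))
```

```text
head top [[279.13771571 285.69613484]] slot c [[279.55308557 214.76566041]]
tip c [[279.42320314 219.93886582]] flange edge [[279.26711578 225.55946918]
 [253.16390297 250.31351979]
 [305.41556604 250.28497661]]
tip sides [[270.91255555 219.94304614]
 [287.93348452 219.93504022]
 [279.41631357 211.78061868]]
```

View pics/z6.png

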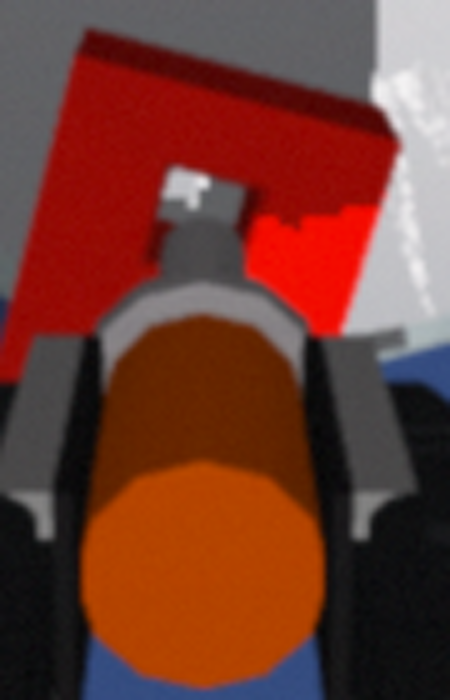

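Run:
```python
from h import *
d=np.load("w6.npz"); C=cam("wrist",d)
a=np.arctan2(86.2-102.5,575-515.2); ex=np.array([np.cos(a),np.sin(a),0]); ey=np.array([-ex[1],ex[0],0])
c=np.array([515.2,102.5,106])
P=np.array([c+ex*7.5+ey*7,c+ex*7.5-ey*7,c-ex*7.5-ey*7])
print(np.degrees(a),proj(C,P))
print("from pixels",onz(C,[[274-.4,203-.4],[289.8-.4,207-.4]],106),P)
```

```text
-15.247011192214334 [[273.09496182 203.06293331]
 [291.26812432 207.83279224]
 [285.8772116  226.22620664]]
from pixels [[524.6317651  106.90478734 106.        ]
 [521.54879197  95.17237741 106.        ]] [[524.27687403 107.28125066 106.        ]
 [520.59514162  93.77403605 106.        ]
 [506.12312597  97.71874934 106.        ]]
```

Run:
```python
from h import *
move_l([515.6,103.3,166],speed=60); wait(0.3)
b=np.mean([get_obs()["wrist_force"] for _ in range(3)],0); print("base",b,get_obs()["t"])
z=166
while z>140:
    z-=1.5; move_l([515.6,103.3,z],speed=30)
    o=get_obs(); f=o["wrist_force"]-b; print(round(o["t"],2),z,o["tcp_pos"].round(2),f.round(2))
    if abs(f[2])>6 or np.hypot(f[0],f[1])>8: print("STOP");break
```

```text
base [-0.6896134  -0.45758532 -1.46631607] 12.4417
12.69 164.5 [515.5  103.26 164.38] [-0.05  0.21  0.53]
12.94 163.0 [515.47 103.27 162.83] [-0.19  0.25  0.1 ]
13.19 161.5 [515.5  103.29 161.34] [0.67 0.48 0.32]
13.44 160.0 [515.46 103.29 159.84] [ 0.44  0.31 -0.42]
13.69 158.5 [515.47 103.28 158.34] [ 0.86  0.76 -1.04]
13.94 157.0 [515.5  103.29 156.87] [0.55 0.34 0.55]
14.19 155.5 [515.48 103.29 155.37] [0.95 1.08 0.68]
14.44 154.0 [515.49 103.31 153.85] [ 0.46  1.6  -0.11]
14.69 152.5 [515.48 103.3  152.35] [-0.31  0.28  0.05]
14.94 151.0 [515.48 103.29 150.84] [0.28 0.21 1.08]
15.19 149.5 [515.48 103.31 149.38] [0.39 1.03 0.82]
15.44 148.0 [515.51 103.29 147.87] [0.2  0.37 0.54]
15.69 146.5 [515.48 103.28 146.36] [0.99 0.43 0.37]
15.94 145.0 [515.46 103.29 144.83] [ 0.78 -0.08  0.06]
16.19 143.5 [515.49 103.27 143.34] [1.48 0.25 0.03]
16.44 142.0 [515.47 103.27 141.84] [1.38 1.11 0.28]
16.69 140.5 [515.47 103.29 140.34] [1.51 0.43 0.61]
16.94 139.0 [515.47 103.27 138.86] [ 0.76  0.45 -0.56]
```

The nose went into the slot without contact. Next I set up a hole-angle tracker from the wrist camera.

```bash
cat >> h.py <<'E'
AX=np.array([574.8,86.2]); SA=np.degrees(np.arctan2(102.8-86.2,515.5-574.8))
def hole(full=False):
    o=get_obs(); im=get_image("wrist"); h=cv2.cvtColor(im,cv2.COLOR_RGB2HSV)
    m=(h[...,0]>18)&(h[...,0]<34)&(h[...,1]>150)&(h[...,2]>60)
    v,u=np.nonzero(m)
    r=(None,0)
    if len(u):
        P=onz(cam("wrist",o),np.c_[u,v],74)[:,:2]-AX; rr=np.hypot(*P.T); k=(rr>25)&(rr<92)
        if k.sum()>15:
            q=(P[k]/rr[k,None]).mean(0); r=((np.degrees(np.arctan2(q[1],q[0]))-SA)%360-360,int(k.sum()))
    return (o,)+r+((im,) if full else ())
E
python3 - <<'E'
from h import *
for i in range(10):
    o,a,n,im=hole(True); print(round(o["t"],3),a and round(a,1),n)
save(im,"w7")
E
```

```text
16.942 -47.6 1247
16.992 -40.7 1223
17.042 -35.3 1062
17.092 -29.3 932
17.142 -23.0 747
17.192 -15.7 418
17.242 -6.2 294
17.292 -359.7 286
17.342 -352.9 298
17.392 -346.2 305
```

View pics/w7.png

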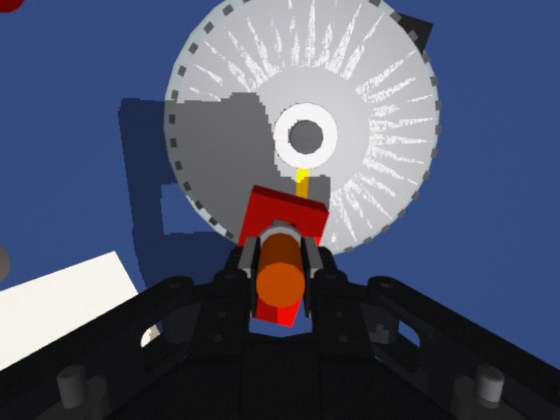

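```bash
cat >> h.py <<'E'
def om():
    o,a,n=hole(); o2,a2,n2=hole()
    if a is None or a2 is None: return o2,a2,None
    return o2,a2,((a2-a+180)%360-180)/(o2["t"]-o["t"])
E
python3 - <<'E'
from h import *
X,Y=515.6,103.3
b=np.mean([get_obs()["wrist_force"] for _ in range(3)],0)
move_l([X,Y,134.5],speed=30)
while True:
    o,a,n=hole()
    if a is not None and -355<a<-325: break
z=134.5
for i in range(14):
    z-=0.5; move_l([X,Y,z],speed=30); o,a,w=om(); f=o["wrist_force"]-b
    print(round(o["t"],2),round(z,2),o["tcp_pos"].round(2),f.round(2),a,w)
    if (w is not None and w<70) or f[2]>4: break
E
```

```text
20.29 134.0 [515.57 103.31 133.97] [-0.51 -0.45 -0.89] -303.9397270889277 135.76420515868767
20.64 133.5 [515.57 103.27 133.45] [-0.43  0.31 -0.66] -256.0318978636857 135.32878034760222
20.99 133.0 [515.6  103.28 132.97] [ 0.23 -0.77 -1.3 ] -206.62977148153502 140.73825968669524
21.34 132.5 [515.6  103.29 132.48] [-0.38  0.25 -0.78] -156.48164229454608 143.98652162312794
21.69 132.0 [515.57 103.31 131.98] [ 0.43  0.32 -1.62] -106.74534287626841 140.80678177947476
22.04 131.5 [515.94 103.1  131.95] [-1.37 -1.54  2.85] -64.55172081463638 104.27721329744851
22.39 131.0 [516.32 102.82 131.89] [-1.94 -3.82  6.16] -43.15906250489593 28.03320199491128
```

Run:
```python
from h import *
X,Y=515.6,103.3
z=131.0; prev=None; b0=None
for i in range(60):
    o,a,n=hole(); zt=o["tcp_pos"][2]; f=o["wrist_force"]
    if prev is None: o1,a1,_=hole(); prev=(o1["t"],a1); continue
    w=((a-prev[1]+180)%360-180)/(o["t"]-prev[0]); prev=(o["t"],a)
    print(round(o["t"],2),"z",round(z,2),round(zt,2),"f",f.round(1),"a",round(a,1),"w",round(w,1))
    if zt<131.45: 
        print("DROP"); z=129.5; move_l([X,Y,z],speed=40); o,a,w=om(); print(o["t"],o["tcp_pos"].round(2),o["wrist_force"].round(2),a,w); break
    if o["t"]>45: print("time");break
    near=((a+180)%360-180)
    wt=15 if -22<near<5 else 30
    dz=float(np.clip(0.003*(wt-w),-0.12,0.12))
    z=min(max(z+dz,130.4),132)
    move_l([X,Y,z],speed=20)
```

```text
22.54 z 131.0 131.87 f [-0.9 -2.6  4.6] a -41.1 w 6.6
22.84 z 131.07 131.88 f [-0.3 -3.5  5.6] a -41.3 w -0.8
23.14 z 131.16 131.91 f [-0.2 -2.3  5.3] a -41.4 w -0.2
23.44 z 131.25 131.9 f [-0.1 -3.4  5.7] a -41.5 w -0.2
23.74 z 131.34 131.9 f [-0.5 -2.9  5.4] a -41.5 w -0.2
24.04 z 131.43 131.89 f [ 0.8 -3.   5.3] a -41.5 w 0.1
24.34 z 131.52 131.91 f [ 0.4 -3.2  5.4] a -41.6 w -0.2
24.64 z 131.61 131.89 f [ 0.3 -3.4  5. ] a -41.5 w 0.1
24.94 z 131.7 131.93 f [ 1.4 -2.5  5. ] a -41.5 w 0.1
25.24 z 131.79 131.91 f [ 0.3 -2.2  5.1] a -41.0 w 1.6
25.54 z 131.88 131.88 f [ 2.  -3.7  5.1] a -40.9 w 0.4
25.84 z 131.97 131.93 f [ 0.5 -3.   6. ] a -40.3 w 1.8
26.14 z 132 131.91 f [ 0.2 -3.   4.5] a -40.3 w 0.2
26.44 z 132 131.91 f [-0.1 -3.   4. ] a -40.3 w -0.0
26.74 z 132 131.9 f [ 0.2 -2.9  4.5] a -40.3 w 0.1
27.04 z 132 131.92 f [ 0.3 -2.7  4.1] a -40.3 w -0.1
27.34 z 132 131.94 f [ 0.6 -2.4  3.9] a -40.3 w -0.0
27.64 z 132 131.92 f [-0.1 -2.7  3.5] a -39.6 w 2.4
27.94 z 132 131.91 f [-0.6 -3.3  4.5] a -38.5 w 3.5
28.24 z 132 131.9 f [-0.4 -1.8  3.8] a -37.5 w 3.4
28.54 z 132 131.91 f [-0.5 -2.7  3.8] a -35.8 w 5.8
28.84 z 132 131.92 f [-1.  -1.2  2.6] a -32.3 w 11.7
29.14 z 132 131.94 f [-0.7 -2.2  2.7] a -26.6 w 18.9
29.44 z 132 131.92 f [-0.9 -1.4  3. ] a -18.4 w 27.3
29.74 z 131.96 131.88 f [ 0.2 -1.1  2. ] a -4.7 w 45.8
30.04 z 131.87 131.08 f [ 0.1 -3.5 -0.1] a -354.2 w 34.9
DROP
30.3917 [515.14 103.14 128.83] [ 0.81 -1.92 -2.28] -355.6244899374981 1.918340478248383
```

The pin dropped into the hole and caught the wheel (ω about 0). Pressing it on down gently.

Run:
```python
from h import *
X,Y=515.4,103.2
z=129.0
while z>117:
    z-=1; move_l([X,Y,z],speed=30); o,a,n=hole(); f=o["wrist_force"]
    print(round(o["t"],2),z,o["tcp_pos"].round(2),f.round(1),a and round(a,1))
    if f[2]>4 or np.hypot(f[0],f[1])>10: print("STOP"); break
```

```text
30.69 128.0 [515.36 103.2  127.9 ] [-0.  -2.8 -2.3] -355.7
30.99 127.0 [515.51 103.24 127.14] [-0.5 -2.9 -0.1] -355.9
31.29 126.0 [515.49 103.21 126.06] [-0.9 -2.  -1.5] -355.8
31.59 125.0 [515.45 103.17 124.94] [-0.2 -2.3 -0.5] -355.8
31.89 124.0 [515.39 103.17 123.88] [ 0.3 -2.8 -0.8] -355.8
32.19 123.0 [515.38 103.21 122.89] [-0.2 -2.6  0.2] -355.9
32.49 122.0 [515.39 103.21 121.92] [-1.  -2.8 -0.9] -355.9
32.79 121.0 [515.37 103.19 120.91] [-0.  -3.  -0.7] -355.9
33.09 120.0 [515.39 103.18 119.91] [-0.6 -3.1 -0.8] -355.9
33.39 119.0 [515.36 103.19 118.89] [-0.7 -2.2  0.1] -355.9
33.69 118.0 [515.49 103.2  118.01] [-0.1 -2.1 -0.4] -356.0
33.99 117.0 [515.56 103.2  117.99] [-3.3 -2.8  4.9] -356.0
STOP
```

The flange seats at TCP z = 118.0, as predicted. Now I release and check.

Run:
```python
from h import *
move_l([515.4,103.2,118],speed=20)
grip(50); o=get_obs(); print(o["grip_width"],o["wrist_force"].round(1),o["t"])
move_l([515.4,103.2,200],speed=120)
goto([440,103,260],[180,0,-90]); wait(0.3)
o,a,n,im=hole(True); save(im,"w9"); o2,a2,_=hole(); print(o["t"],a,a2)
im=get_image("scene"); save(im,"s9",(200,120,400,270),4)
grip(50)
```

```text
50.11985583152962 [-0.6  1.1  0.3] 34.6833
36.2917 -353.07763367467015 -353.0368431009569
```

View pics/w9.png

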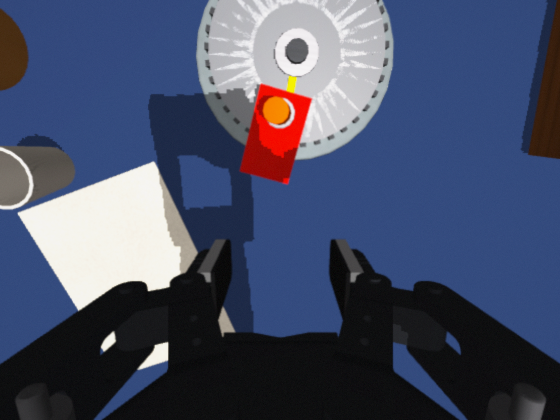

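View pics/s9.png

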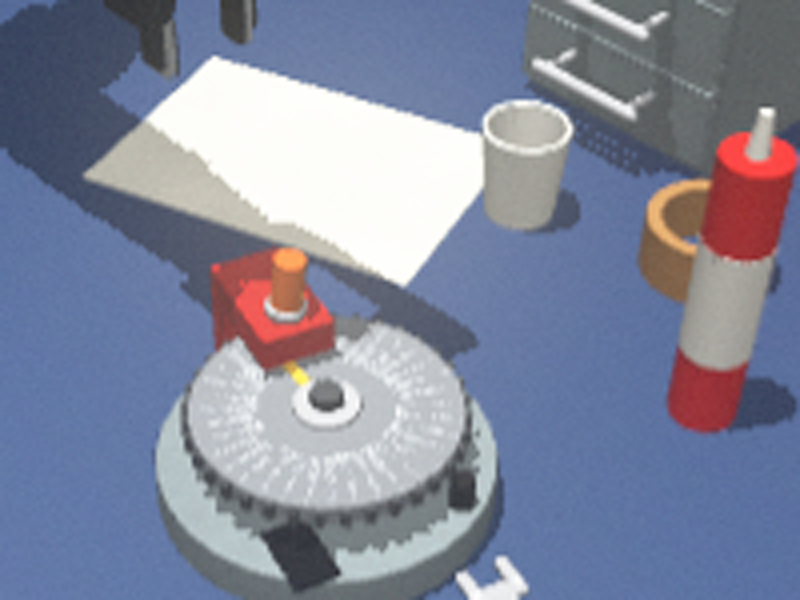

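The pin stands with its flange on the bracket (w9 at (276,110)), the wheel is stopped, and the gripper is clear. Handing in.

Run:
```python
from h import *
o,a,_=hole(); wait(0.3); o2,a2,_=hole(); print(o2["t"],a2-a)
sign_off()
```

```text
37.0083 0.023152766789110046
the job is handed in; nothing more can be done
```

The wheel is locked and the job is handed in at about 37 s. The orange-headed pin is fully home in the slot and the wheel's hole, and the gripper is clear.

- **Pick and insert:** I took the pin from the rack and lowered its nose into the slot without feeling any contact.
- **Braking:** I pressed the pin on the wheel with about 4–6 N. This stalled the wheel for about 5 s, so I eased off until it crept on. It sped up more than I wanted, and was turning at about 0.6–0.8 rad/s when the hole arrived.
- **Locking:** The pin dropped into the hole and held the wheel. I then lowered it until the flange met the bracket, 14 mm below the wheel's face as expected. The highest vertical force read was about 6 N.

**Last checks:**
- The pictures show the pin upright with its flange flat on the bracket.
- The wheel moved 0.02° in about 0.35 s, so it is standing still.
- I did not re-measure the spare pins after the pick. A top picture during the job showed both still in the rack, and I touched nothing else.
- The hole tracker put the hole about 4–7° past the slot. The 18 mm hole allows only about 3° around the 12 mm nose. With the pin in place only the inner stripe shows, so I put this down to tracker bias and did not check it another way.

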